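# Lock the medicine box and hold the key turned

### The arm

A 6-joint arm with a two-finger parallel gripper is mounted at the origin on a cart in front of the work surface, level with it; the furniture and walls round the work are solid. World frame = base frame: x ahead of the robot, y to its left, z up, the work surface at z = 0. Lengths are in m, angles in degrees, forces in N, time in s.
With the tool pointing down it reaches from about 0.3 to 0.75 m from the base axis. Payload 8.5 kg.
Tool frame: the origin (TCP) lies at the very end of the fingers, on their centre line; the grasp point (between the pads) lies 19 mm behind it; x points along the fingers, y is the direction in which the jaws open and shut, and the axes are right-handed (so a half turn about x gives the same grasp; the last joint's range is limited). The gripper opens to 85 mm and grips with 20 to 120 N. Pads are 22 mm wide; open, the fingers measure 114 mm over their backs; the gripper's body (76 mm by 85 mm) begins 54 mm behind the grasp point. The pads swing forward as they close: fully open they stand 13 mm farther back than shut.
Start: joints at [52.752, 21.807, 74.336, -0, 83.858, -12.336], TCP at [0.232, 0.499, 0.231] pointing down, gripper open.
Joint ranges: [-178.18, 178.18], [-50.72, 133.34], [12.68, 142.11], [-81.47, 261.47], [9.98, 163.14], [-165.26, 165.26]. Speed limits (degrees/s): [136.94, 136.94, 180, 180, 180, 180].

### API

Orientations are given as a 3x3 rotation matrix whose columns are the frame's x, y, z axes.
In Python, from rig import sensors, cams, env gives the robot as it stands.
- The arm moves only by the shell command python3 -m crank 'ROWS' [FORCE]. ROWS is a JSON object of lists of equal length, an entry for each row: "hand": the closure in counts, from 0 (fully open) to 255 (shut); "translation": the shift along the tool's x, y, z in m, a list of three; "dr": the turn, a rotation vector about the tool's x, y, z in rad, a list of three. A call has 1 to 5 rows; each row is the pose to reach, as a shift and turn from the pose commanded when the call began, along the tool's axes at that moment; what a row does not reach only later rows make up. A row lasts 1/10 s, in which the tool goes at most 50 mm and 8.59 degrees, less where a joint would pass 70% of its speed; a pose out of reach is approached as far as the arm can. A call with a gripper value outside its range is refused whole. The fingers move at their own pace and stop on an object; FORCE is the grip in N (left out, the last holds). Time passes only in rows, so rows that repeat a pose let the fingers close. It gives the time, the measured TCP pose, the force and the opening at its end, in the units of the state.
- sensors.observe(): the state, without advancing time (a new reading comes with each control period).
- cams.get_image(name): name is "side" or "top" or "wrist"; returns (picture, depth): 400x640x3 uint8, blue, green, red; 400x640 float32, m along the optical axis (not along the pixel's ray), 0 where there is no reading.
- cams.calibration(name): a dict with "vertical_fov" (degrees; the focal length in pixels is half the picture's height over the tangent of half this angle, whatever the lens; pixels are square), "cx", "cy" (the principal point, pixels), "distortion" ([k1, k2, p1, p2, k3] as OpenCV has them; the pictures are not rectified), "extrinsics" (4x4, takes a point from camera to world coordinates). Camera axes: x right, y down, z forward; pixel columns grow to the right and rows downward; lengths in m; the calibration is good to about 2 mm. A picture is of the moment at which its call begins: read the wrist's pose just before it. calibration takes no time and is no camera call; for the wrist camera it gives the pose at the moment of the call.
- env.close_job(): hands the job in, once; it reports no verdict.
The state is a dict: "time_s": time; "q": joint angles; "qvel": joint speeds; "joint_efforts": joint torques, N m; "position": TCP position; "tool_rot": TCP orientation; "ft_force": force on the tool from outside, world axes, zero at the start; "wrist_torque": the same for the moment, N m; "grip_width": finger opening in m.
Only numpy, scipy, OpenCV 4.12 (cv2) and the standard library are available. Lean on these libraries where they do the work, as an engineer would, in place of code of your own. Each camera call takes 0.05 s, during which the arm holds its last target. There are 200 camera calls.

### The job

Lock the white medicine box, leaving the glass, the jar and the lemon alone: slip the loose brass guard ring over the lock barrel on its lid so that it sits flat on the lid, and let go of it. Then take the red key from its wooden stand and push it fully home in the lock, without forcing it, wiggling it a little to either side to get past the two sticky pins. Only when it is fully home, turn it a quarter turn clockwise (seen from above) against the spring, and finish while still gripping the key and holding it turned there, since the lock springs back when let go.

Things in the scene. Friction and masses are not known exactly. Their poses are not given: they have to be found in the camera images.
- lockbox: White box with grey lid, 150x150x55 mm, fixed. Origin: centre of the underside, z up; lid top at z = 55 mm. A steel lock barrel, 34 mm in diameter, 30 mm high, stands in the middle of the lid. The lid is clear round it but for the bolt's guide and keep, 11 mm high, at x = 46 to 75 mm and y within 17 mm of the axis; the bolt slides to +x through them as the lock turns.
- barrel_foot (a point): On the axis of the lock barrel, at the height of the lid top, where the guard ring's underside must come to rest.
- barrel_top (a point): Centre of the barrel's top, 30 mm above the lid; the key's shoulder rests here when fully home. Inside, unseen, 11 mm and 18 mm below this point, two pin discs have slots like the mouth's, turned 0.45 to 0.6 rad out of line: the upper clockwise, the lower anticlockwise (from above). They are stiff (0.06 Nm); once the blade is through, they turn along with it.
- keyway (a point): Centre of the key slot's mouth, on the brass plug that turns in the barrel, 0.5 mm below its top. The slot is 16.2 mm long along this frame's x, 7.2 mm wide along y; the key goes straight down, its x along this x. Where a pin disc stops it, press lightly (5 to 10 N) while turning the key up to 0.7 rad to either side until it drops through.
- lock_plug (a joint): Turn of the lock's plug in rad: 0 at rest, positive clockwise seen from above, range -0.8 to 1.9. A light spring (0.05 Nm/rad) turns it back to 0 when the key is let go. A quarter turn is 1.57. The key has about 0.2 rad of play in the slot, so the plug lags the key by that much.
- key: Key standing upright in its stand. Red flat bow, 34 mm wide along x, 8 mm thick along y, 34 mm high; below it a flat steel blade, 14 mm wide along x, 5 mm thick along y and 27.5 mm long with a rounded tip. Origin at the centre of the shoulder, where bow and blade meet; z up along the bow. It goes into the lock either way round (half turn about z). 50 g, more or less.
- key_stand: Wooden key stand, fixed, 70x56 mm at the foot and 40 mm high, with a slot along its x in which the key's blade stands, the key's shoulder resting on its top. Origin at the centre of the underside, z up.
- guard_ring: Loose brass ring lying flat on the worktop: outer diameter 52 mm, hole 39 mm, 16 mm high. Origin at the centre of its underside, z along its axis. About 120 g.
- tumbler: Empty drinking glass, 85 mm wide and 88 mm high, a bystander on the left. Origin at the centre of its underside.
- jar: Small glass jar with a red lid, 62 mm wide and 85 mm high, a bystander behind the work. Origin at the centre of its underside.
- lemon: Lemon, 78x55x56 mm, a bystander behind the work on the right. Origin at its underside.

How it is judged:
By the outcome, as a careful person would: the job done as asked, in the order asked, and still so for the second after the job is handed in, while the arm keeps its last pose, push and grip.
It also fails if it takes over 72 s, if anything falls off the work surface, if the arm or the gripper's body presses on something with over 40 N, if the wrist force passes 120 N, or if a joint passes its speed limit or range.

## Working session

There is one attempt and no reset: what is moved stays moved. The work goes in short steps, Python scripts to look and compute and a shell command to move; the robot and the scene stay as the last step left them, time stands still between calls to the robot, and variables do not carry over. Pictures are saved under pics/ and viewed, about 8 in all and at most 12, crops included, and the job is handed in when it is done.

```bash
ls; mkdir -p pics; cat > h.py <<'E'
import numpy as np, cv2
from rig import sensors, cams, env
def K(c):
    f=200/np.tan(np.radians(c['vertical_fov'])/2)
    return np.array([[f,0,c['cx']],[0,f,c['cy']],[0,0,1.]])
def shot(n,save=None):
    c=cams.calibration(n); im,d=cams.get_image(n)
    if save: cv2.imwrite(f'pics/{save}.png',im)
    np.savez(f'{save or n}.npz',im=im,d=d,T=c['extrinsics'],K=K(c),D=np.array(c['distortion'],float))
    return im,d,c
def cloud(im,d,T,K,D):
    h,w=d.shape; u,v=np.meshgrid(np.arange(w),np.arange(h))
    p=cv2.undistortPoints(np.stack([u,v],-1).reshape(-1,1,2).astype(np.float64),K,D).reshape(h,w,2)
    P=np.dstack([p*d[...,None],d]); T=np.array(T)
    W=P@T[:3,:3].T+T[:3,3]; W[d<=0]=np.nan
    return W
def load(s):
    z=np.load(s+'.npz'); return z['im'],cloud(**{k:z[k] for k in z}),z
E
python3 - <<'E'
from h import *
for n in('top','side'):
    im,d,c=shot(n,n); print(n,np.round(c['extrinsics'],3).tolist(),c['distortion'],c['vertical_fov'])
print(sensors.observe())
E
```

```text
pics
top [[-0.0, -0.984, 0.175, 0.361], [-1.0, 0.001, 0.007, 0.261], [-0.007, -0.175, -0.984, 1.125], [0.0, 0.0, 0.0, 1.0]] [-0.10919629  0.          0.          0.          0.        ] 49.302356532000516
side [[-0.986, -0.084, 0.146, 0.396], [-0.168, 0.386, -0.907, 1.072], [0.02, -0.919, -0.394, 0.431], [0.0, 0.0, 0.0, 1.0]] [0.0291398 0.        0.        0.        0.       ] 53.972025349943436
{'time_s': 0.1, 'q': array([ 5.27499109e+01,  2.18355462e+01,  7.43784353e+01, -1.75498624e-03,
        8.38565209e+01, -1.23350374e+01]), 'qvel': array([ 0.14617598, -0.14516187, -0.16821205, -0.02361189, -0.08089265,
       -0.04093057]), 'joint_efforts': array([ 3.37181242e-03, -4.49216688e+01, -2.31656671e+01, -1.98599046e-04,
        3.64140149e-03, -1.37430593e-04]), 'position': array([0.23154637, 0.49860515, 0.23079998]), 'tool_rot': array([[-7.20572427e-04,  4.21270655e-01,  9.06934681e-01],
       [-9.97911052e-04,  9.06934162e-01, -4.21271206e-01],
       [-9.99999242e-01, -1.20859656e-03, -2.33121108e-04]]), 'ft_force': array([-0.48300592, -0.13357171, -0.51958556]), 'wrist_torque': array([-0.02073952,  0.04741451,  0.0145913 ]), 'grip_width': 0.08505012152260023}
```

View pics/top.png

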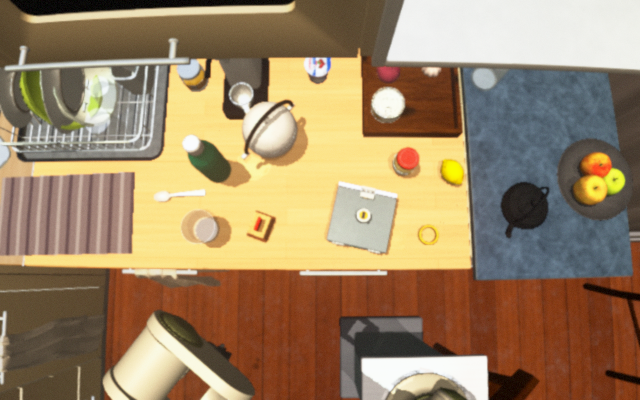

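View pics/side.png

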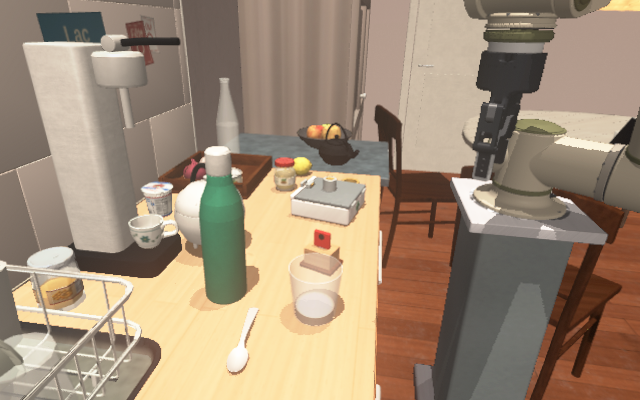

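The top view shows the box at (363,217), key stand (260,226), ring (428,234), tumbler (200,228), jar (405,160) and lemon (452,172). The side view confirms the key is upright in its stand.

```bash
python3 - <<'E'
from h import *
im,W,z=load('top')
for n,(u,v) in dict(table=(300,240),barrel=(363,216),lid=(345,230),bolt=(367,194),stand=(260,235),key=(260,225),jar=(406,156),lemon=(452,172),tumb=(205,230)).items(): print(n,W[v,u].round(4))
# ring
s=W[222:248,415:442].reshape(-1,3); r=s[(s[:,2]>.009)&(s[:,2]<.03)]; print('ring',len(r),r.min(0),r.max(0),(r.min(0)+r.max(0))/2)
def rect(u0,u1,v0,v1,zl,zh):
    s=W[v0:v1,u0:u1].reshape(-1,3); r=s[(s[:,2]>zl)&(s[:,2]<zh)]
    print(len(r),r.mean(0).round(4),cv2.minAreaRect((r[:,:2]*1000).astype(np.float32)))
rect(320,405,175,260,.048,.062)
rect(345,385,200,232,.08,.095)
rect(240,280,205,245,.034,.046)
rect(240,280,205,245,.055,.085)
c=cv2.resize(im[180:260,230:450],None,fx=3.6,fy=3.6,interpolation=cv2.INTER_CUBIC); cv2.imwrite('pics/topc.png',c)
E
```

```text
table [4.435e-01 3.141e-01 2.000e-04]
barrel [0.4983 0.1563 0.0574]
lid [0.4639 0.201  0.0564]
bolt [0.5511 0.1468 0.071 ]
stand [0.4527 0.4119 0.0431]
key [0.4779 0.4127 0.0406]
jar [0.6439 0.0495 0.0851]
lemon [ 0.6104 -0.073   0.0551]
tumb [0.4679 0.5598 0.0105]
ring 150 [ 0.43108843 -0.03968561  0.00965306] [0.47999057 0.00959952 0.02314483] [ 0.4555395  -0.01504304  0.01639895]
3386 [0.4941 0.1599 0.0568] ((496.2247619628906, 159.38558959960938), (150.702392578125, 155.04635620117188), 77.29430389404297)
139 [0.4979 0.1596 0.0866] ((498.31634521484375, 160.10655212402344), (31.450515747070312, 31.67801856994629), 87.26947784423828)
311 [0.479  0.4158 0.0419] ((479.59881591796875, 416.8271484375), (42.88146209716797, 56.34782409667969), 69.19090270996094)
64 [0.4788 0.4157 0.0721] ((479.0496520996094, 416.5622253417969), (9.111900329589844, 33.27627944946289), 70.23748016357422)
```

View pics/topc.png

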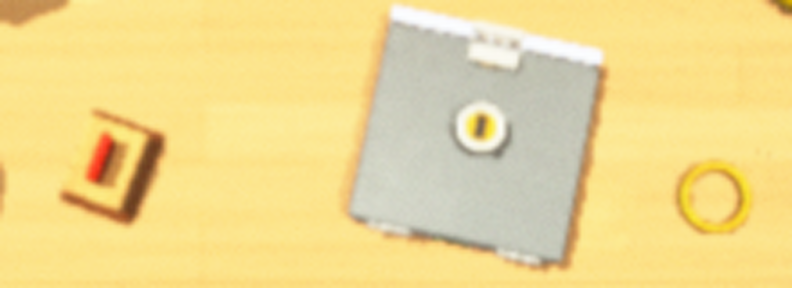

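The crop shows ring, box, keep (495,45) pointing along box +x (yaw about -13°), the slot along roughly the same direction, and the key yaw about -20°. Next is a wrist-camera look.

```bash
cat >> h.py <<'E'
from scipy.spatial.transform import Rotation as R
def to(p,yaw):  # tool down, jaw axis at yaw deg -> shift, turn in tool axes
    s=sensors.observe(); A=np.array(s['tool_rot']); a=np.radians(yaw)
    y=np.array([np.cos(a),np.sin(a),0]); x=np.array([0,0,-1.]); B=np.stack([x,y,np.cross(x,y)],1)
    print('shift',(A.T@(np.array(p)-s['position'])).round(4),'dr',R.from_matrix(A.T@B).as_rotvec().round(4))
E
python3 -c "
from h import *
to([.40,.08,.34],77)"
```

```text
shift [-0.1089 -0.3088  0.3291] dr [-0.208  -0.0004  0.0012]
```

```bash
python3 -m crank '{"hand":[0,0,0,0,0],"translation":[[-0.109,-0.309,0.329],[-0.109,-0.309,0.329],[-0.109,-0.309,0.329],[-0.109,-0.309,0.329],[-0.109,-0.309,0.329]],"dr":[[-0.208,0,0.001],[-0.208,0,0.001],[-0.208,0,0.001],[-0.208,0,0.001],[-0.208,0,0.001]]}' 60; python3 -c "
from h import *
to([.40,.08,.34],77)"
```

```text
time_s: 0.6
position: [0.3214, 0.2739, 0.2897]
tool_rot: [[0.0, 0.224, 0.975], [0.001, 0.975, -0.224], [-1.0, 0.001, -0.0]]
ft_force: [0.6, 0.3, 0.3]
grip_width: 0.0851
shift [-0.0504 -0.1712  0.1201] dr [ 0.0006 -0.0001 -0.0007]
```

```bash
python3 -m crank '{"hand":[0,0,0,0,0],"translation":[[-0.05,-0.171,0.12],[-0.05,-0.171,0.12],[-0.05,-0.171,0.12],[-0.05,-0.171,0.12],[-0.05,-0.171,0.12]],"dr":[[0,0,0],[0,0,0],[0,0,0],[0,0,0],[0,0,0]]}'; python3 - <<'E'
from h import *
im,d,c=shot('wrist','w1'); print(np.round(c['extrinsics'],3).tolist(),c['distortion'],c['vertical_fov'])
E
```

```text
time_s: 1.1
position: [0.4012, 0.0786, 0.3399]
tool_rot: [[0.001, 0.229, 0.973], [0.0, 0.973, -0.229], [-1.0, 0.0, 0.001]]
ft_force: [-0.0, -0.1, -0.3]
grip_width: 0.0856
[[0.23, 0.922, 0.312, 0.32], [0.973, -0.218, -0.073, 0.096], [0.001, 0.321, -0.947, 0.483], [0.0, 0.0, 0.0, 1.0]] [-0.0136908  0.         0.         0.         0.       ] 65.9765729661861
```

View pics/w1.png

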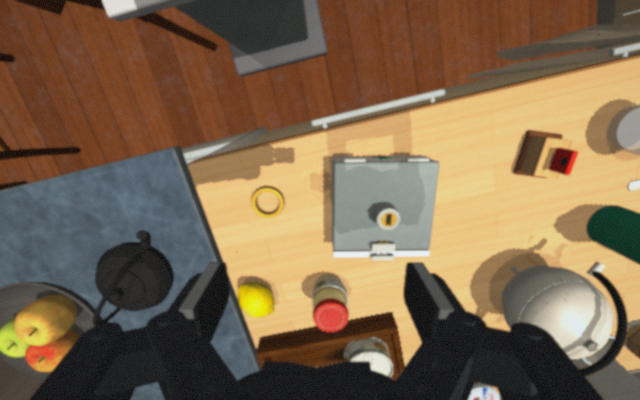

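The wrist view shows the ring at (268,202), barrel (388,217) and keep (383,250) along box +x. I'll measure these.

```bash
cat >> h.py <<'E'
def rect(W,u0,u1,v0,v1,zl,zh):
    s=W[v0:v1,u0:u1].reshape(-1,3); r=s[(s[:,2]>zl)&(s[:,2]<zh)]
    print(len(r),r.mean(0).round(4),np.median(r[:,2]).round(4),np.round(np.hstack(cv2.minAreaRect((r[:,:2]*1000).astype(np.float32))),1), np.round(cv2.minEnclosingCircle((r[:,:2]*1000).astype(np.float32))[0],1))
E
python3 - <<'E'
from h import *
im,W,z=load('w1')
rect(W,245,292,180,225,.012,.03)
rect(W,325,445,150,265,.048,.062)
rect(W,370,405,200,235,.080,.092)
rect(W,368,400,238,258,.062,.075)
rect(W,545,580,140,180,.06,.085)
print(W[125,320],W[222,290])
cv2.imwrite('pics/w1c.png',cv2.resize(im[150:265,325:445],None,fx=5,fy=5,interpolation=cv2.INTER_CUBIC))
E
```

```text
377 [ 0.4552 -0.016   0.0163] 0.0166 [455.5 -16.1  50.4  50.4  82.2] [455.8 -16. ]
9009 [0.4889 0.1585 0.0558] 0.0559 [495.7 158.8 151.1 154.9  77.6] [497.5 157.6]
407 [0.4962 0.1574 0.0854] 0.0856 [496.5 157.5  32.4  32.8  77.3] [497.  157.5]
262 [0.5523 0.1456 0.0664] 0.0667 [554.  144.7  34.3  24.5  76.9] [554.5 144.6]
335 [0.4775 0.4132 0.0702] 0.0719 [478.7 414.5  10.7  33.1  69.4] [478.5 414. ]
[ 0.39363932  0.09190526 -0.42815266] [ 5.03133663e-01  8.45193716e-03 -2.54915876e-04]
```

View pics/w1c.png

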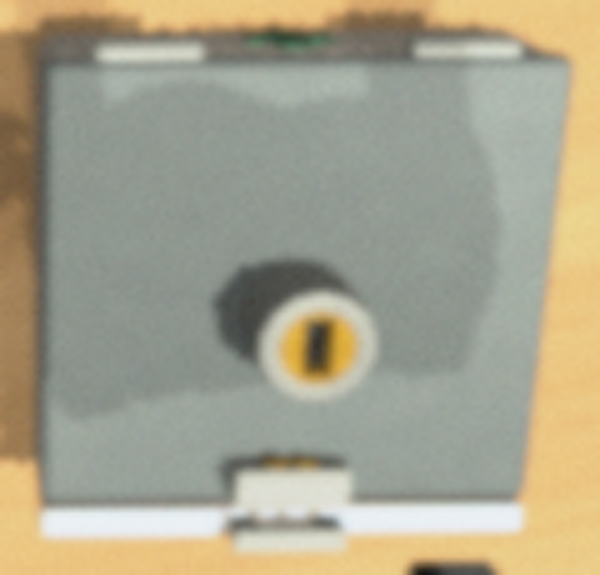

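```bash
python3 -c "
from h import *
to([.4555,-.016,.08],77.3)"
```

```text
shift [ 0.2598 -0.0796  0.074 ] dr [-0.0098  0.0011 -0.0002]
```

```bash
python3 -m crank '{"hand":[0,0,0,0,0],"translation":[[0.04,-0.0796,0.074],[0.09,-0.0796,0.074],[0.14,-0.0796,0.074],[0.19,-0.0796,0.074],[0.23,-0.0796,0.074]],"dr":[[-0.0098,0.001,0],[-0.0098,0.001,0],[-0.0098,0.001,0],[-0.0098,0.001,0],[-0.0098,0.001,0]]}'; python3 - <<'E'
from h import *
im,d,c=shot('wrist','w2'); im,W,z=load('w2')
m=(W[...,2]>.011)&(W[...,2]<.022)&(abs(W[...,0]-.4555)<.035)&(abs(W[...,1]+.016)<.035)
v,u=np.where(m); print(u.min(),u.max(),v.min(),v.max())
r=W[m]; print(len(r),np.median(r[:,2]),cv2.minEnclosingCircle((r[:,:2]*1000).astype(np.float32)),cv2.minAreaRect((r[:,:2]*1000).astype(np.float32)))
to([.4555,-.016,.003],77.3)
E
```

```text
time_s: 1.65
position: [0.4529, -0.0102, 0.1354]
tool_rot: [[-0.0, 0.216, 0.976], [0.001, 0.976, -0.216], [-1.0, 0.001, -0.001]]
ft_force: [1.7, -0.7, 0.4]
grip_width: 0.0852
283 339 173 227
1183 0.016614224331724936 ((456.10321044921875, -16.1691837310791), 25.878314971923828) ((455.9474792480469, -16.425230026245117), (50.43046569824219, 50.77767562866211), 78.80963134765625)
shift [ 0.1255 -0.0054  0.0091] dr [ 0.004  -0.0135 -0.0018]
```

View pics/w2.png

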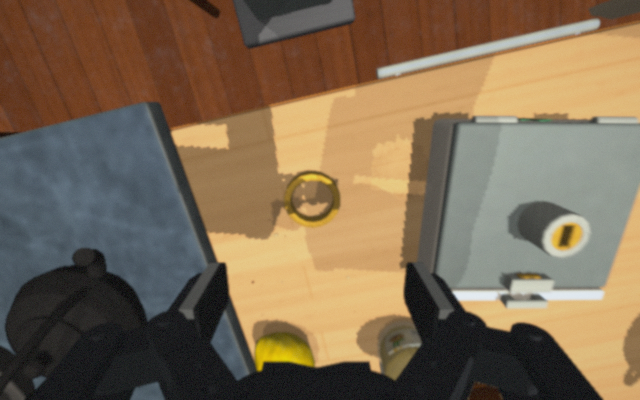

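The ring is at (312,198), midway between the fingers, with the barrel off to the right. I'll descend and grip.

```bash
python3 -m crank '{"hand":[0,0,0,0,0],"translation":[[0.03,0,0],[0.06,0,0],[0.085,0,0],[0.1,0,0],[0.106,0,0]],"dr":[[0,0,0],[0,0,0],[0,0,0],[0,0,0],[0,0,0]]}'; python3 -m crank '{"hand":[20,50,90,140,180],"translation":[[0,0,0],[0,0,0],[0,0,0],[0,0,0],[0,0,0]],"dr":[[0,0,0],[0,0,0],[0,0,0],[0,0,0],[0,0,0]]}' 40;  python3 -m crank '{"hand":[180,180,180,180,180],"translation":[[0,0,0],[0,0,0],[0,0,0],[0,0,0],[0,0,0]],"dr":[[0,0,0],[0,0,0],[0,0,0],[0,0,0],[0,0,0]]}' 40
```

```text
time_s: 2.2
position: [0.4528, -0.0094, 0.0309]
tool_rot: [[-0.002, 0.215, 0.977], [0.002, 0.977, -0.215], [-1.0, 0.001, -0.003]]
ft_force: [-0.0, -0.1, 0.1]
grip_width: 0.0852
time_s: 2.7
position: [0.4532, -0.0101, 0.0317]
tool_rot: [[0.0, 0.215, 0.977], [0.001, 0.977, -0.215], [-1.0, 0.001, -0.0]]
ft_force: [-0.5, 0.4, -0.9]
grip_width: 0.0266
time_s: 3.2
position: [0.453, -0.0101, 0.0312]
tool_rot: [[-0.001, 0.215, 0.977], [0.001, 0.977, -0.215], [-1.0, 0.001, -0.001]]
ft_force: [-0.1, 0.2, -0.3]
grip_width: 0.0249
```

The unreached part of the last move was dropped, so the fingers closed above the ring. I'll open, correct and redo.

```bash
python3 -m crank '{"hand":[0,0,0,0,0],"translation":[[0,0,0],[0,0,0],[0,0,0],[0,0,0],[0,0,0]],"dr":[[0,0,0],[0,0,0],[0,0,0],[0,0,0],[0,0,0]]}'; python3 -c "
from h import *
to([.4560,-.0163,.003],77.3)"
```

```text
time_s: 3.7
position: [0.453, -0.0101, 0.0313]
tool_rot: [[-0.001, 0.215, 0.977], [0.001, 0.977, -0.215], [-1.0, 0.001, -0.001]]
ft_force: [-0.6, -0.4, 0.5]
grip_width: 0.0852
shift [ 0.0283 -0.0054  0.0043] dr [ 0.0047 -0.0009 -0.001 ]
```

```bash
python3 -m crank '{"hand":[0,0,0,0,0],"translation":[[0,-0.0054,0.0043],[0.01,-0.0054,0.0043],[0.02,-0.0054,0.0043],[0.028,-0.0054,0.0043],[0.028,-0.0054,0.0043]],"dr":[[0.005,0,0],[0.005,0,0],[0.005,0,0],[0.005,0,0],[0.005,0,0]]}'; python3 -m crank '{"hand":[30,60,90,120,120],"translation":[[0,0,0],[0,0,0],[0,0,0],[0,0,0],[0,0,0]],"dr":[[0,0,0],[0,0,0],[0,0,0],[0,0,0],[0,0,0]]}' 40;  python3 -m crank '{"hand":[140,140,140,140,140],"translation":[[0,0,0],[0,0,0],[0,0,0],[0,0,0],[0,0,0]],"dr":[[0,0,0],[0,0,0],[0,0,0],[0,0,0],[0,0,0]]}' 40; python3 -c "
from h import *
to([.4560,-.0163,.003],77.3)"
```

```text
time_s: 4.2
position: [0.4553, -0.0161, 0.0019]
tool_rot: [[-0.003, 0.22, 0.975], [0.002, 0.975, -0.22], [-1.0, 0.001, -0.004]]
ft_force: [0.7, 1.3, -0.1]
grip_width: 0.0852
time_s: 4.7
position: [0.4562, -0.0162, 0.0041]
tool_rot: [[0.0, 0.22, 0.975], [0.001, 0.975, -0.22], [-1.0, 0.001, 0.0]]
ft_force: [-1.6, 1.1, 8.3]
grip_width: 0.0502
time_s: 5.2
position: [0.4562, -0.0163, 0.0041]
tool_rot: [[0.001, 0.22, 0.975], [0.001, 0.975, -0.22], [-1.0, 0.001, 0.0]]
ft_force: [-2.9, 0.9, 10.5]
grip_width: 0.0502
shift [ 0.0011 -0.0001 -0.0002] dr [-0.0006  0.0003 -0.001 ]
```

```bash
python3 -m crank '{"hand":[140,140,140,140,140],"translation":[[-0.02,0,0],[-0.05,0,0],[-0.09,0,0],[-0.12,0,0],[-0.14,0,0]],"dr":[[0,0,0],[0,0,0],[0,0,0],[0,0,0],[0,0,0]]}' 40;  python3 -m crank '{"hand":[140,140,140],"translation":[[-0.02,0,0],[-0.02,0,0],[-0.02,0,0]],"dr":[[0,0,0],[0,0,0],[0,0,0]]}'; python3 - <<'E'
from h import *
s=sensors.observe(); im,d,c=shot('wrist','w3'); im,W,z=load('w3')
A=np.array(s['tool_rot']); P=(W-s['position'])@A  # tool coords
m=(P[...,0]>-.03)&(P[...,0]<.01)&(abs(P[...,1])<.024)&(abs(P[...,2])<.035)
r=P[m]; print(m.sum(),np.percentile(r[:,0],[5,25,50,75,95]).round(4),r.min(0),r.max(0)); v,u=np.where(m); print(u.min(),u.max(),v.min(),v.max())
t=r[abs(r[:,0]-np.percentile(r[:,0],10))<.003]; print(cv2.minEnclosingCircle((t[:,1:]*1000).astype(np.float32)),len(t))
to([.4968,.1575,.14],77.3)
cv2.imwrite('pics/w3c.png',cv2.resize(im[100:340,160:480],None,fx=2.4,fy=2.4))
E
```

```text
time_s: 5.7
position: [0.4564, -0.0165, 0.1456]
tool_rot: [[0.002, 0.22, 0.975], [0.0, 0.975, -0.22], [-1.0, 0.001, 0.002]]
ft_force: [-0.1, -1.0, -1.1]
grip_width: 0.0499
time_s: 6.0
position: [0.4558, -0.0164, 0.1628]
tool_rot: [[-0.001, 0.22, 0.975], [0.001, 0.975, -0.22], [-1.0, 0.001, -0.001]]
ft_force: [-0.1, 0.7, -2.1]
grip_width: 0.0498
5656 [-0.0162 -0.0128 -0.012  -0.0069  0.    ] [-0.02997594 -0.02399768 -0.02592287] [0.00357974 0.02399726 0.02615523]
269 375 219 320
((-0.1314680278301239, -0.07414326816797256), 26.760164260864258) 3325
shift [0.0225 0.1786 0.002 ] dr [-0.0003 -0.0024 -0.0011]
```

View pics/w3c.png

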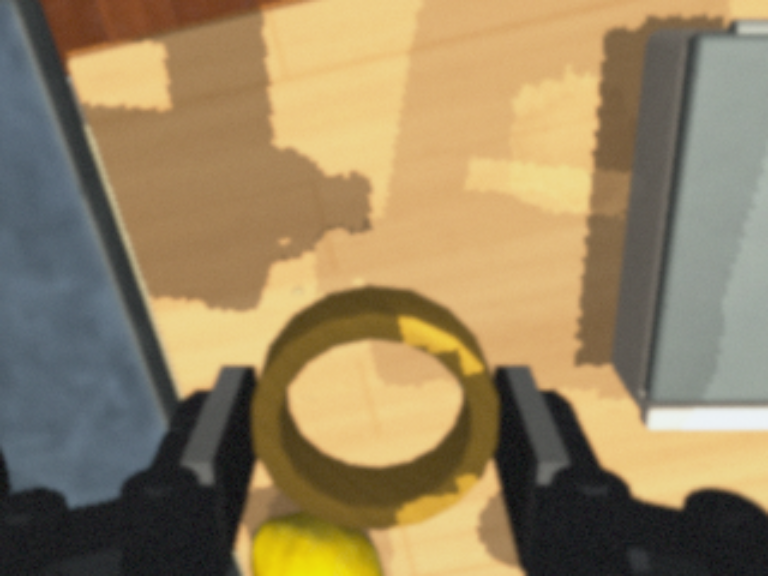

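The ring is held level, centred on the TCP to 0.1 mm, with its underside 3.6 mm below the TCP. I'll move over the barrel.

```bash
python3 -m crank '{"hand":[140,140,140,140,140],"translation":[[0.005,0.05,0.002],[0.01,0.1,0.002],[0.015,0.14,0.002],[0.02,0.16,0.002],[0.02,0.1785,0.002]],"dr":[[0,0,0],[0,0,0],[0,0,0],[0,0,0],[0,0,0]]}';  python3 -m crank '{"hand":[140,140],"translation":[[0,0,0],[0,0,0]],"dr":[[0,0,0],[0,0,0]]}'; python3 - <<'E'
from h import *
s=sensors.observe(); im,d,c=shot('wrist','w4'); im,W,z=load('w4')
m=(abs(W[...,2]-.0855)<.004)&(abs(W[...,0]-.497)<.03)&(abs(W[...,1]-.1575)<.03)
r=W[m]; print(m.sum(),np.median(r[:,2]),cv2.minEnclosingCircle((r[:,:2]*1000).astype(np.float32)),r.min(0),r.max(0)); v,u=np.where(m); print(u.min(),u.max(),v.min(),v.max())
to([.4968,.1575,.14],77.3)
cv2.imwrite('pics/w4c.png',cv2.resize(im[100:340,160:480],None,fx=2.4,fy=2.4))
E
```

```text
time_s: 6.55
position: [0.4965, 0.1587, 0.1412]
tool_rot: [[-0.005, 0.219, 0.976], [0.001, 0.976, -0.219], [-1.0, -0.0, -0.005]]
ft_force: [0.0, 0.6, -0.3]
grip_width: 0.05
time_s: 6.75
position: [0.4969, 0.157, 0.1424]
tool_rot: [[-0.003, 0.22, 0.976], [0.001, 0.976, -0.22], [-1.0, 0.0, -0.003]]
ft_force: [0.3, 0.3, -0.9]
grip_width: 0.0497
726 0.08568670932875874 ((497.4149169921875, 157.99729919433594), 16.855968475341797) [0.48081967 0.14248767 0.08152488] [0.51386933 0.17470681 0.08800879]
296 342 200 245
shift [ 0.0027  0.0008 -0.0004] dr [-0.0005 -0.0023 -0.0003]
```

View pics/w4c.png

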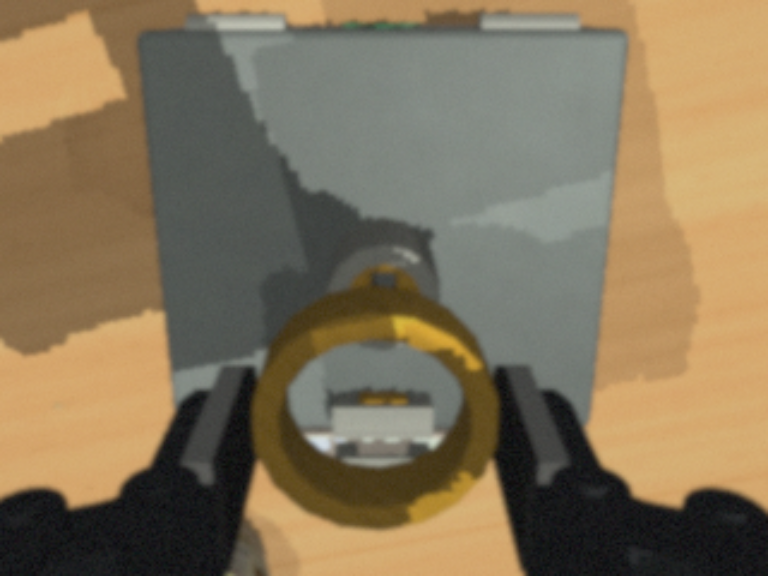

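The barrel (~(384,275) in the crop) is right below, aligned left-right with the ring. The measured axis is (0.4973, 0.1581).

```bash
python3 -c "
from h import *
to([.4973,.1581,.088],77.3)"; python3 -m crank '{"hand":[140,140,140,140,140],"translation":[[0,0.0013,0],[0.02,0.0013,0],[0.035,0.0013,0],[0.045,0.0013,0],[0.053,0.0013,0]],"dr":[[0,0,0],[0,0,0],[0,0,0],[0,0,0],[0,0,0]]}';  python3 -m crank '{"hand":[140,140,140],"translation":[[0.002,0,0],[0.002,0,0],[0.002,0,0]],"dr":[[0,0,0],[0,0,0],[0,0,0]]}';python3 -c "
from h import *
to([.4973,.1581,.0585],77.3)"
```

```text
shift [0.0547 0.0015 0.0001] dr [-0.0005 -0.0023 -0.0003]
time_s: 7.3
position: [0.4976, 0.1581, 0.0899]
tool_rot: [[-0.001, 0.221, 0.975], [0.001, 0.975, -0.221], [-1.0, 0.001, -0.001]]
ft_force: [-0.1, 1.0, -1.2]
grip_width: 0.0501
time_s: 7.6
position: [0.4979, 0.1586, 0.0889]
tool_rot: [[0.0, 0.22, 0.975], [0.001, 0.975, -0.22], [-1.0, 0.001, 0.0]]
ft_force: [0.3, -0.7, -0.2]
grip_width: 0.0499
shift [ 0.0304 -0.0006 -0.0005] dr [-0.0004  0.     -0.0013]
```

```bash
python3 -m crank '{"hand":[140,140,140,140,140],"translation":[[0.003,-0.0005,-0.0005],[0.006,-0.0005,-0.0005],[0.01,-0.0005,-0.0005],[0.01,-0.0005,-0.0005],[0.01,-0.0005,-0.0005]],"dr":[[0,0,0],[0,0,0],[0,0,0],[0,0,0],[0,0,0]]}'
```

```text
time_s: 8.1
position: [0.497, 0.1582, 0.0783]
tool_rot: [[-0.001, 0.22, 0.975], [0.001, 0.975, -0.22], [-1.0, 0.001, -0.001]]
ft_force: [-0.2, 0.0, -2.0]
grip_width: 0.0497
```

It is round the barrel with no contact; I'll lower it on.

```bash
python3 -m crank '{"hand":[140,140,140,140,140],"translation":[[0.004,0,0],[0.008,0,0],[0.012,0,0],[0.016,0,0],[0.018,0,0]],"dr":[[0,0,0],[0,0,0],[0,0,0],[0,0,0],[0,0,0]]}'; python3 -m crank '{"hand":[140,140,140],"translation":[[0.0015,0,0],[0.0015,0,0],[0.0015,0,0]],"dr":[[0,0,0],[0,0,0],[0,0,0]]}'
```

```text
time_s: 8.6
position: [0.4968, 0.1582, 0.0599]
tool_rot: [[-0.001, 0.22, 0.975], [0.001, 0.975, -0.22], [-1.0, 0.001, -0.002]]
ft_force: [-0.7, -0.7, -0.6]
grip_width: 0.0499
time_s: 8.9
position: [0.4969, 0.1582, 0.0592]
tool_rot: [[-0.001, 0.22, 0.975], [0.001, 0.975, -0.22], [-1.0, 0.001, -0.001]]
ft_force: [-2.4, -0.9, 3.0]
grip_width: 0.0498
```

```bash
python3 -m crank '{"hand":[80,60,40,20,0],"translation":[[0,0,0],[0,0,0],[0,0,0],[0,0,0],[0,0,0]],"dr":[[0,0,0],[0,0,0],[0,0,0],[0,0,0],[0,0,0]]}'; python3 -m crank '{"hand":[0,0,0,0,0],"translation":[[-0.02,0,0],[-0.05,0,0],[-0.1,0,0],[-0.13,0,0],[-0.15,0,0]],"dr":[[0,0,0],[0,0,0],[0,0,0],[0,0,0],[0,0,0]]}';  python3 - <<'E'
from h import *
s=sensors.observe(); im,d,c=shot('wrist','w5'); im,W,z=load('w5')
def sel(zc,t,R):
    m=(abs(W[...,2]-zc)<t)&(np.hypot(W[...,0]-.497,W[...,1]-.158)<R); r=W[m]; v,u=np.where(m)
    print(m.sum(),np.median(r[:,2]).round(4),cv2.minEnclosingCircle((r[:,:2]*1000).astype(np.float32)),u.min(),u.max(),v.min(),v.max())
sel(.0855,.004,.03); sel(.071,.004,.035)
cv2.imwrite('pics/w5c.png',cv2.resize(im[130:280,230:430],None,fx=4,fy=4,interpolation=cv2.INTER_CUBIC))
to([.477,.413,.2],70)
E
```

```text
time_s: 9.4
position: [0.4971, 0.1582, 0.0589]
tool_rot: [[-0.001, 0.22, 0.975], [0.001, 0.975, -0.22], [-1.0, 0.001, -0.001]]
ft_force: [0.3, -0.4, -1.2]
grip_width: 0.085
time_s: 9.9
position: [0.4976, 0.1581, 0.2116]
tool_rot: [[0.003, 0.22, 0.975], [0.001, 0.975, -0.22], [-1.0, 0.002, 0.003]]
ft_force: [0.1, -0.1, -0.8]
grip_width: 0.0856
880 0.0856 ((497.63592529296875, 157.9902801513672), 16.966087341308594) 299 334 176 211
995 0.0717 ((496.5634765625, 156.49803161621094), 25.87921142578125) 289 341 162 214
shift [ 0.0142  0.2438 -0.0771] dr [ 0.1272  0.006  -0.0036]
```

View pics/w5c.png

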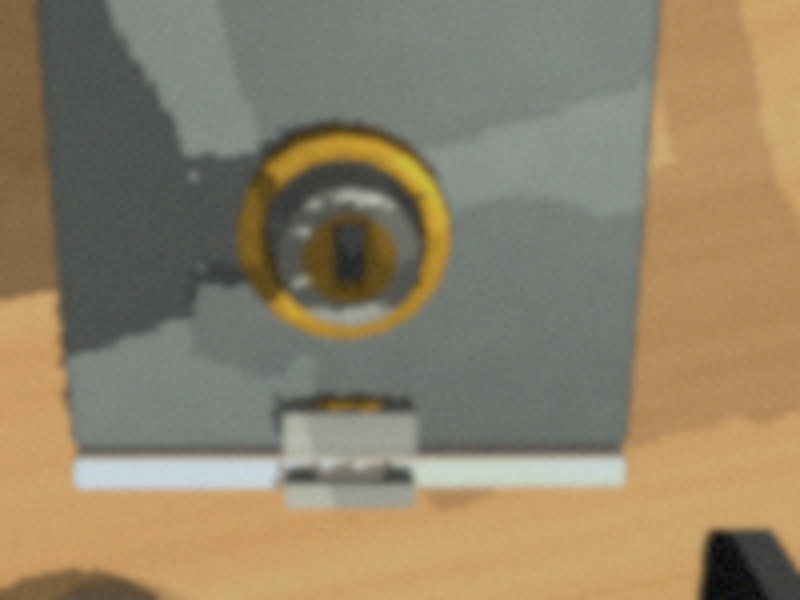

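The ring sits flat round the barrel, with its top at z=0.0717. The slot is near crop (349,252). I'll measure the slot precisely, then go to the key.

```bash
cat >> h.py <<'E'
def plane(uv,z,zp):
    p=cv2.undistortPoints(np.float64(uv).reshape(-1,1,2),z['K'],z['D']).reshape(-1,2)
    r=np.c_[p,np.ones(len(p))]@z['T'][:3,:3].T; t=z['T'][:3,3]
    return t+r*((zp-t[2])/r[:,2])[:,None]
E
python3 - <<'E'
from h import *
for n,(u,v) in dict(w5=(317,193),w1=(388,219)).items():
    im,W,z=load(n); im=im.copy()
    k=8; h=9
    g=cv2.resize(im[v-h:v+h,u-h:u+h].max(2),None,fx=k,fy=k,interpolation=cv2.INTER_CUBIC)
    for th in (70,85,100):
        _,l,st,ce=cv2.connectedComponentsWithStats((g<th).astype(np.uint8))
        i=l[h*k,h*k]
        if i==0: print(n,th,'none',g[h*k,h*k]); continue
        y,x=np.where(l==i); P=plane(np.c_[(x+.5)/k-.5+u-h,(y+.5)/k-.5+v-h],z,.085)[:,:2]*1000
        print(n,th,P.mean(0).round(2),np.round(np.hstack(cv2.minAreaRect(P.astype(np.float32))),1), np.degrees(np.arctan2(*np.linalg.eigh(np.cov(P.T))[1][::-1,1])).round(1))
E
python3 -m crank '{"hand":[0,0,0,0,0],"translation":[[0.014,0.05,-0.01],[0.014,0.1,-0.03],[0.014,0.15,-0.05],[0.014,0.2,-0.07],[0.014,0.2438,-0.077]],"dr":[[0.12,0.006,-0.0036],[0.1272,0.006,-0.0036],[0.1272,0.006,-0.0036],[0.1272,0.006,-0.0036],[0.1272,0.006,-0.0036]]}'; python3 -m crank '{"hand":[0,0],"translation":[[0,0,0],[0,0,0]],"dr":[[0,0,0],[0,0,0]]}'
python3 - <<'E'
from h import *
s=sensors.observe(); im,d,c=shot('wrist','w6'); im,W,z=load('w6')
m=(W[...,2]>.055)&(W[...,2]<.08)&(np.hypot(W[...,0]-.477,W[...,1]-.413)<.03); v,u=np.where(m); r=W[m]
print(s['position'],m.sum(),np.percentile(r[:,2],[5,50,95]).round(4),u.min(),u.max(),v.min(),v.max(),np.round(np.hstack(cv2.minAreaRect((r[:,:2]*1000).astype(np.float32))),1))
t=r[r[:,2]>.071]; print(len(t),t.mean(0),np.round(np.hstack(cv2.minAreaRect((t[:,:2]*1000).astype(np.float32))),1))
m2=(abs(W[...,2]-.04)<.004)&(np.hypot(W[...,0]-.477,W[...,1]-.413)<.05);r=W[m2];print(np.median(r[:,2]),np.round(np.hstack(cv2.minAreaRect((r[:,:2]*1000).astype(np.float32))),1))
cv2.imwrite('pics/w6c.png',cv2.resize(im[100:340,160:480],None,fx=2.4,fy=2.4))
E
```

```text
w5 70 [496.95 158.26] [497.1 158.3   7.2  14.4  77.1] 168.9
w5 85 [496.94 158.3 ] [497.  158.2   9.5  16.1  78.6] 168.2
w5 100 [496.44 157.47] [496.4 158.   16.5  17.1  77.2] -165.9
w1 70 [497.17 157.99] [497.  158.    2.3   9.2  76.9] 165.7
w1 85 [497.32 158.05] [497.5 158.    3.5  11.2  75. ] 166.4
w1 100 [497.61 158.03] [497.7 158.    4.5  12.4  74.5] 166.5
time_s: 10.45
position: [0.4743, 0.4064, 0.1948]
tool_rot: [[-0.008, 0.342, 0.94], [-0.001, 0.94, -0.342], [-1.0, -0.004, -0.007]]
ft_force: [0.4, -1.3, 0.5]
grip_width: 0.0856
time_s: 10.65
position: [0.4751, 0.405, 0.1941]
tool_rot: [[-0.009, 0.34, 0.94], [-0.002, 0.94, -0.34], [-1.0, -0.005, -0.008]]
ft_force: [0.7, -0.1, -0.3]
grip_width: 0.085
[0.47508124 0.40496562 0.19409365] 372 [0.0629 0.0743 0.0758] 325 334 174 214 [478.2 415.2   8.3  33.6  70. ]
317 [0.47755759 0.41552464 0.07441036] [478.2 415.    8.2  33.4  71.1]
0.04094129844734545 [478.6 415.4  41.7  56.2  69.7]
```

View pics/w6c.png

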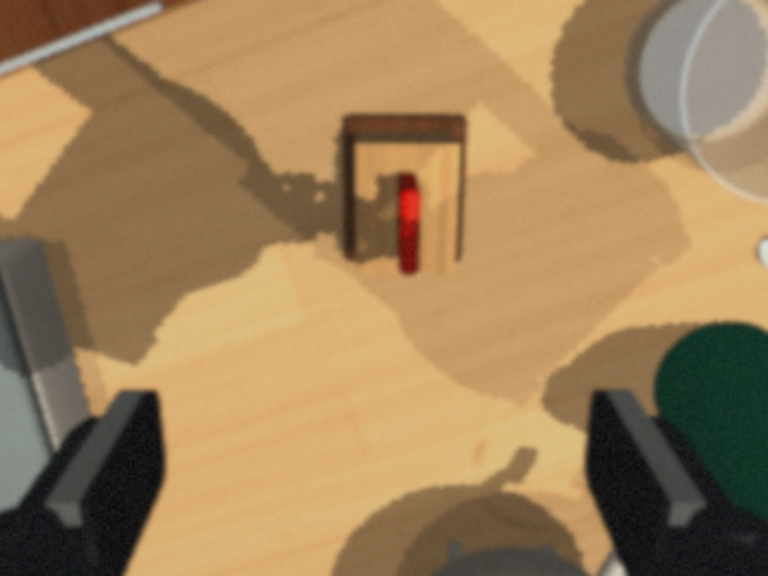

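The key bow (409,222 in the crop) stands in its stand at (0.4782, 0.4152) with yaw -20°. The glass and bottle are clear of the fingers.

```bash
python3 -c "
from h import *
to([.4782,.4152,.1],70)"
```

```text
shift [ 0.0945  0.0119 -0.0005] dr [ 0.0001 -0.0074  0.0043]
```

```bash
python3 -m crank '{"hand":[60,60,60,60,60],"translation":[[0.03,0.0119,-0.0005],[0.06,0.0119,-0.0005],[0.09,0.0119,-0.0005],[0.0945,0.0119,-0.0005],[0.0945,0.0119,-0.0005]],"dr":[[0,-0.0074,0.0043],[0,-0.0074,0.0043],[0,-0.0074,0.0043],[0,-0.0074,0.0043],[0,-0.0074,0.0043]]}'; python3 -m crank '{"hand":[60,60],"translation":[[0,0,0],[0,0,0]],"dr":[[0,0,0],[0,0,0]]}'; python3 -c "
from h import *
to([.4782,.4152,.044],70)"
```

```text
time_s: 11.2
position: [0.4789, 0.4146, 0.1008]
tool_rot: [[0.0, 0.344, 0.939], [0.0, 0.939, -0.344], [-1.0, 0.0, 0.0]]
ft_force: [-0.2, 0.6, 0.3]
grip_width: 0.0654
time_s: 11.4
position: [0.4792, 0.4158, 0.1025]
tool_rot: [[0.004, 0.343, 0.94], [0.002, 0.94, -0.343], [-1.0, 0.003, 0.003]]
ft_force: [-0.3, 0.1, -0.3]
grip_width: 0.0652
shift [ 0.0585 -0.0011 -0.0009] dr [-0.0005  0.0025 -0.0035]
```

```bash
python3 -m crank '{"hand":[110,140,140,140,140],"translation":[[0.015,-0.0011,-0.0009],[0.03,-0.0011,-0.0009],[0.045,-0.0011,-0.0009],[0.055,-0.0011,-0.0009],[0.0565,-0.0011,-0.0009]],"dr":[[0,0.0025,-0.0035],[0,0.0025,-0.0035],[0,0.0025,-0.0035],[0,0.0025,-0.0035],[0,0.0025,-0.0035]]}'; python3 -m crank '{"hand":[140,140,160,180,200],"translation":[[0,0,0],[0,0,0],[0,0,0],[0,0,0],[0,0,0]],"dr":[[0,0,0],[0,0,0],[0,0,0],[0,0,0],[0,0,0]]}' 30; python3 -m crank '{"hand":[220,240,250,250,250],"translation":[[0,0,0],[0,0,0],[0,0,0],[0,0,0],[0,0,0]],"dr":[[0,0,0],[0,0,0],[0,0,0],[0,0,0],[0,0,0]]}' 30; python3 -c "
from h import *
to([.4782,.4152,.044],70)"
```

```text
time_s: 11.9
position: [0.4767, 0.4147, 0.0426]
tool_rot: [[-0.005, 0.342, 0.94], [-0.003, 0.94, -0.342], [-1.0, -0.004, -0.003]]
ft_force: [-0.4, -1.0, -0.1]
grip_width: 0.039
time_s: 12.4
position: [0.4774, 0.4151, 0.0445]
tool_rot: [[-0.002, 0.342, 0.94], [-0.001, 0.94, -0.342], [-1.0, -0.002, -0.002]]
ft_force: [0.2, 0.0, 0.8]
grip_width: 0.0185
time_s: 12.9
position: [0.4777, 0.4156, 0.0445]
tool_rot: [[-0.001, 0.342, 0.94], [-0.0, 0.94, -0.342], [-1.0, -0.001, -0.001]]
ft_force: [1.1, 5.4, 0.5]
grip_width: 0.0076
shift [ 0.0005 -0.0002  0.0007] dr [-0.0001 -0.0012  0.0007]
```

```bash
python3 -m crank '{"hand":[255,255,255],"translation":[[0,0,0],[0,0,0],[0,0,0]],"dr":[[0,0,0],[0,0,0],[0,0,0]]}' 80; python3 -m crank '{"hand":[255,255,255,255,255],"translation":[[-0.01,0,0],[-0.025,0,0],[-0.04,0,0],[-0.06,0,0],[-0.09,0,0]],"dr":[[0,0,0],[0,0,0],[0,0,0],[0,0,0],[0,0,0]]}'; python3 -m crank '{"hand":[255,255,255],"translation":[[0,0,0],[0,0,0],[0,0,0]],"dr":[[0,0,0],[0,0,0],[0,0,0]]}'; python3 - <<'E'
from h import *
s=sensors.observe(); im,d,c=shot('wrist','w7'); im,W,z=load('w7')
A=np.array(s['tool_rot']); P=(W-s['position'])@A
m=(P[...,0]>-.04)&(P[...,0]<.045)&(abs(P[...,1])<.02)&(abs(P[...,2])<.03); v,u=np.where(m); print(m.sum(),u.min(),u.max(),v.min(),v.max())
for lo,hi in((-.035,-.004),(.003,.04)):
    q=P[m&(P[...,0]>lo)&(P[...,0]<hi)]; print(len(q),q.min(0).round(4),q.max(0).round(4),np.median(q,0).round(4)) if len(q) else 0
cv2.imwrite('pics/w7c.png',cv2.resize(im[150:400,180:480],None,fx=2.4,fy=2.4))
to([.497,.1582,.16],77.4)
E
```

```text
time_s: 13.2
position: [0.4777, 0.4156, 0.0445]
tool_rot: [[-0.001, 0.342, 0.94], [-0.0, 0.94, -0.342], [-1.0, -0.001, -0.001]]
ft_force: [1.0, 5.1, 1.7]
grip_width: 0.0064
time_s: 13.7
position: [0.4765, 0.4141, 0.1332]
tool_rot: [[-0.007, 0.342, 0.94], [-0.005, 0.94, -0.342], [-1.0, -0.007, -0.005]]
ft_force: [0.2, -0.1, 0.3]
grip_width: 0.0068
time_s: 14.0
position: [0.4769, 0.4146, 0.1329]
tool_rot: [[-0.005, 0.342, 0.94], [-0.003, 0.94, -0.342], [-1.0, -0.005, -0.004]]
ft_force: [0.5, -0.2, -0.7]
grip_width: 0.0067
3952 275 356 232 332
3219 [-0.035  -0.0186 -0.0167] [-0.004   0.0155  0.0181] [-0.0272 -0.0017 -0.0093]
36 [ 0.0031 -0.0037 -0.0149] [ 0.0296  0.0012 -0.0053] [ 0.0259 -0.0013 -0.0057]
shift [-0.0265 -0.2343  0.1065] dr [-0.1294 -0.0039  0.0045]
```

View pics/w7c.png

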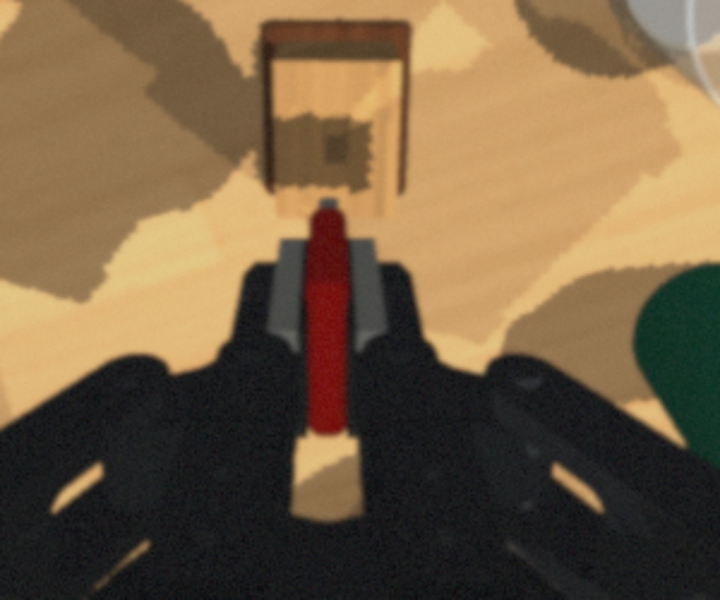

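The key is held straight, centre 0.6 mm along tool +z from the TCP and shoulder about 4.5 mm below it. I'll move over the lock.

```bash
python3 -m crank '{"hand":[255,255,255,255,255],"translation":[[-0.0265,-0.04,0.02],[-0.0265,-0.09,0.04],[-0.0265,-0.14,0.07],[-0.0265,-0.19,0.09],[-0.0265,-0.234,0.1065]],"dr":[[-0.1294,-0.0039,0.0045],[-0.1294,-0.0039,0.0045],[-0.1294,-0.0039,0.0045],[-0.1294,-0.0039,0.0045],[-0.1294,-0.0039,0.0045]]}';python3 -m crank '{"hand":[255,255,255],"translation":[[0,0,0],[0,0,0],[0,0,0]],"dr":[[0,0,0],[0,0,0],[0,0,0]]}'; python3 -c "
from h import *
to([.4966,.1582,.125],77.4)"
```

```text
time_s: 14.55
position: [0.4969, 0.1714, 0.1602]
tool_rot: [[0.001, 0.218, 0.976], [0.001, 0.976, -0.218], [-1.0, 0.001, 0.001]]
ft_force: [0.8, 1.1, -1.4]
grip_width: 0.0069
time_s: 14.85
position: [0.4971, 0.1743, 0.1606]
tool_rot: [[0.002, 0.217, 0.976], [0.002, 0.976, -0.217], [-1.0, 0.002, 0.001]]
ft_force: [-0.9, -0.7, -0.4]
grip_width: 0.0065
shift [ 0.0355 -0.0158  0.003 ] dr [ 0.001   0.0011 -0.0021]
```

```bash
python3 -m crank '{"hand":[255,255,255,255,255],"translation":[[0,-0.0158,0.003],[0.01,-0.0158,0.003],[0.02,-0.0158,0.003],[0.03,-0.0158,0.003],[0.0355,-0.0158,0.003]],"dr":[[0,0.001,-0.002],[0,0.001,-0.002],[0,0.001,-0.002],[0,0.001,-0.002],[0,0.001,-0.002]]}';python3 -m crank '{"hand":[255,255,255],"translation":[[0,0,0],[0,0,0],[0,0,0]],"dr":[[0,0,0],[0,0,0],[0,0,0]]}'; python3 -c "
from h import *
to([.4966,.1582,.110],77.4)"
```

```text
time_s: 15.35
position: [0.4963, 0.1581, 0.1239]
tool_rot: [[-0.001, 0.217, 0.976], [-0.0, 0.976, -0.217], [-1.0, -0.0, -0.001]]
ft_force: [0.9, 0.2, -1.0]
grip_width: 0.0069
time_s: 15.65
position: [0.4971, 0.1575, 0.1258]
tool_rot: [[0.002, 0.218, 0.976], [0.0, 0.976, -0.218], [-1.0, 0.0, 0.002]]
ft_force: [0.5, 0.7, -0.2]
grip_width: 0.0071
shift [ 0.0158  0.0005 -0.0006] dr [ 0.0002  0.0017 -0.0004]
```

```bash
python3 -m crank '{"hand":[255,255,255,255,255],"translation":[[0.003,0.0002,-0.0002],[0.006,0.0002,-0.0002],[0.009,0.0002,-0.0002],[0.011,0.0002,-0.0002],[0.012,0.0002,-0.0002]],"dr":[[0,0,0],[0,0,0],[0,0,0],[0,0,0],[0,0,0]]}';python3 -m crank '{"hand":[255,255,255],"translation":[[0.001,0,0],[0.002,0,0],[0.002,0,0]],"dr":[[0,0,0],[0,0,0],[0,0,0]]}'
```

```text
time_s: 16.15
position: [0.4969, 0.1579, 0.1134]
tool_rot: [[0.001, 0.218, 0.976], [0.001, 0.976, -0.218], [-1.0, 0.001, 0.001]]
ft_force: [0.3, 1.3, 0.6]
grip_width: 0.0068
time_s: 16.45
position: [0.4969, 0.1579, 0.1115]
tool_rot: [[0.002, 0.218, 0.976], [0.0, 0.976, -0.218], [-1.0, 0.001, 0.001]]
ft_force: [1.3, 3.2, -0.2]
grip_width: 0.0068
```

The tip is about 6 mm into the slot. I'll go on to the first disc.

```bash
python3 -m crank '{"hand":[255,255,255,255,255],"translation":[[0.001,0.0003,0],[0.002,0.0003,0],[0.003,0.0003,0],[0.004,0.0003,0],[0.0045,0.0003,0]],"dr":[[0,0,0],[0,0,0],[0,0,0],[0,0,0],[0,0,0]]}';python3 -m crank '{"hand":[255,255],"translation":[[0.001,0,0],[0.001,0,0]],"dr":[[0,0,0],[0,0,0]]}'
```

```text
time_s: 16.95
position: [0.4968, 0.158, 0.1069]
tool_rot: [[0.001, 0.218, 0.976], [0.0, 0.976, -0.218], [-1.0, 0.0, 0.001]]
ft_force: [0.4, 3.8, 1.9]
grip_width: 0.0068
time_s: 17.15
position: [0.4968, 0.158, 0.1059]
tool_rot: [[0.001, 0.218, 0.976], [0.0, 0.976, -0.218], [-1.0, 0.0, 0.001]]
ft_force: [1.2, 3.3, 0.2]
grip_width: 0.0067
```

```bash
python3 -m crank '{"hand":[255,255,255],"translation":[[0.0007,0.0003,0],[0.0014,0.0003,0],[0.0014,0.0003,0]],"dr":[[0,0,0],[0,0,0],[0,0,0]]}';python3 -m crank '{"hand":[255,255],"translation":[[0.001,0,0],[0.001,0,0]],"dr":[[0,0,0],[0,0,0]]}'
```

```text
time_s: 17.45
position: [0.497, 0.1581, 0.1051]
tool_rot: [[0.002, 0.218, 0.976], [-0.0, 0.976, -0.218], [-1.0, -0.0, 0.002]]
ft_force: [-0.3, 1.6, 6.3]
grip_width: 0.0072
time_s: 17.65
position: [0.4971, 0.1582, 0.1046]
tool_rot: [[0.002, 0.218, 0.976], [-0.0, 0.976, -0.218], [-1.0, 0.0, 0.002]]
ft_force: [-1.8, 2.4, 11.4]
grip_width: 0.0067
```

Stopped by the upper disc (11 N). I'll turn clockwise (+ about tool x) while pressing lightly.

```bash
python3 -m crank '{"hand":[255,255,255,255,255],"translation":[[-0.0002,0,0],[-0.0002,0,0],[-0.0002,0,0],[-0.0002,0,0],[-0.0002,0,0]],"dr":[[0.08,0,0],[0.16,0,0],[0.24,0,0],[0.32,0,0],[0.4,0,0]]}';python3 -m crank '{"hand":[255,255],"translation":[[0.0,0,0],[0.0,0,0]],"dr":[[0.04,0,0],[0.08,0,0]]}'
```

```text
time_s: 18.15
position: [0.4974, 0.1587, 0.1042]
tool_rot: [[0.003, 0.584, 0.812], [0.001, 0.812, -0.584], [-1.0, 0.002, 0.002]]
ft_force: [2.1, 5.6, 3.3]
grip_width: 0.0065
time_s: 18.35
position: [0.4974, 0.1587, 0.1041]
tool_rot: [[0.003, 0.645, 0.764], [0.001, 0.764, -0.645], [-1.0, 0.002, 0.001]]
ft_force: [1.6, 5.4, 1.7]
grip_width: 0.0068
```

```bash
python3 -m crank '{"hand":[255,255,255,255],"translation":[[0.0005,0.0003,-0.0002],[0.001,0.0003,-0.0002],[0.0015,0.0003,-0.0002],[0.0015,0.0003,-0.0002]],"dr":[[0.02,0,0],[0.04,0,0],[0.06,0,0],[0.06,0,0]]}'; python3 -c "
from rig import sensors;s=sensors.observe();print(s['wrist_torque'])"
```

```text
time_s: 18.75
position: [0.4974, 0.1588, 0.1025]
tool_rot: [[0.002, 0.689, 0.725], [0.0, 0.725, -0.689], [-1.0, 0.002, 0.001]]
ft_force: [2.7, 5.0, 1.2]
grip_width: 0.0069
[ 0.92541475 -0.47115616  0.08136229]
```

Through the first disc. I'll descend to the second.

```bash
python3 -m crank '{"hand":[255,255,255,255],"translation":[[0.001,0.0004,-0.0001],[0.002,0.0004,-0.0001],[0.003,0.0004,-0.0001],[0.0035,0.0004,-0.0001]],"dr":[[0,0,0],[0,0,0],[0,0,0],[0,0,0]]}'; python3 -m crank '{"hand":[255,255,255],"translation":[[0.0007,0,0],[0.0014,0,0],[0.0014,0,0]],"dr":[[0,0,0],[0,0,0],[0,0,0]]}'
```

```text
time_s: 19.15
position: [0.4974, 0.159, 0.0988]
tool_rot: [[0.002, 0.689, 0.725], [-0.0, 0.725, -0.689], [-1.0, 0.001, 0.001]]
ft_force: [1.9, 2.9, 4.0]
grip_width: 0.0071
time_s: 19.45
position: [0.4975, 0.159, 0.0984]
tool_rot: [[0.003, 0.689, 0.725], [-0.0, 0.725, -0.689], [-1.0, 0.002, 0.002]]
ft_force: [0.4, 3.0, 10.7]
grip_width: 0.0065
```

The second disc is at 10.7 N. I'll turn anticlockwise.

```bash
python3 -m crank '{"hand":[255,255,255,255,255],"translation":[[-0.0003,0,0],[-0.0003,0,0],[-0.0003,0,0],[-0.0003,0,0],[-0.0003,0,0]],"dr":[[-0.1,0,0],[-0.2,0,0],[-0.3,0,0],[-0.4,0,0],[-0.5,0,0]]}';python3 -m crank '{"hand":[255,255,255,255],"translation":[[0,0,0],[0,0,0],[0,0,0],[0,0,0]],"dr":[[-0.1,0,0],[-0.2,0,0],[-0.3,0,0],[-0.4,0,0]]}'
```

```text
time_s: 19.95
position: [0.4972, 0.1589, 0.0982]
tool_rot: [[0.002, 0.253, 0.967], [-0.0, 0.967, -0.253], [-1.0, 0.0, 0.002]]
ft_force: [0.4, 2.8, 6.8]
grip_width: 0.0065
time_s: 20.35
position: [0.4973, 0.1586, 0.0981]
tool_rot: [[0.002, -0.144, 0.99], [-0.001, 0.99, 0.144], [-1.0, -0.001, 0.002]]
ft_force: [1.5, 0.1, 5.6]
grip_width: 0.0068
```

```bash
python3 -m crank '{"hand":[255,255,255,255],"translation":[[0,0,0],[0.0003,0,0],[0.0003,0,0],[0.0003,0,0]],"dr":[[-0.04,0,0],[-0.08,0,0],[-0.12,0,0],[-0.16,0,0]]}'
```

```text
time_s: 20.75
position: [0.4974, 0.1584, 0.0979]
tool_rot: [[0.002, -0.297, 0.955], [-0.001, 0.955, 0.297], [-1.0, -0.002, 0.002]]
ft_force: [1.2, 0.4, 5.6]
grip_width: 0.0068
```

```bash
python3 -m crank '{"hand":[255,255,255,255],"translation":[[0.0003,0,0],[0.0003,0,0],[0.0003,0,0],[0.0005,0,0]],"dr":[[-0.04,0,0],[-0.08,0,0],[-0.1,0,0],[-0.1,0,0]]}'
```

```text
time_s: 21.15
position: [0.4975, 0.1583, 0.0976]
tool_rot: [[0.002, -0.39, 0.921], [-0.001, 0.921, 0.39], [-1.0, -0.002, 0.001]]
ft_force: [0.7, 0.0, 8.1]
grip_width: 0.0064
```

```bash
python3 -m crank '{"hand":[255,255,255,255],"translation":[[0,0,0],[0,0,0],[0.0004,0,0],[0.0004,0,0]],"dr":[[-0.04,0,0],[-0.07,0,0],[-0.07,0,0],[-0.07,0,0]]}'; python3 -c "
from rig import sensors;s=sensors.observe();print(s['wrist_torque'],s['position'])"
```

```text
time_s: 21.55
position: [0.4975, 0.1583, 0.097]
tool_rot: [[0.002, -0.453, 0.892], [-0.001, 0.892, 0.453], [-1.0, -0.002, 0.001]]
ft_force: [0.8, -1.1, 7.2]
grip_width: 0.0068
[-0.17277919 -0.26368882 -0.10640475] [0.49745677 0.15825413 0.09702605]
```

```bash
python3 -m crank '{"hand":[255,255,255,255],"translation":[[0.0004,0,0],[0.0006,0,0],[0.0006,0,0],[0.0006,0,0]],"dr":[[0,0,0],[0,0,0],[0,0,0],[0,0,0]]}'; python3 -c "
from rig import sensors;s=sensors.observe();print(s['wrist_torque'],s['position'])"
```

```text
time_s: 21.95
position: [0.4974, 0.1582, 0.0964]
tool_rot: [[0.002, -0.453, 0.892], [-0.001, 0.892, 0.453], [-1.0, -0.002, 0.001]]
ft_force: [1.1, -1.9, 8.4]
grip_width: 0.0066
[-0.26721905 -0.25765722 -0.12322399] [0.49739401 0.15822585 0.0964259 ]
```

It is creeping down at 8 N with side torque on the blade, so I'll ease the turn back slightly while pressing lightly.

```bash
python3 -m crank '{"hand":[255,255,255,255],"translation":[[0,0,0],[0.0004,0,0],[0.0008,0,0],[0.0012,0,0]],"dr":[[0.04,0,0],[0.08,0,0],[0.08,0,0],[0.08,0,0]]}'; python3 -c "
from rig import sensors;s=sensors.observe();print(s['wrist_torque'],s['position'])"
```

```text
time_s: 22.35
position: [0.4966, 0.1583, 0.0944]
tool_rot: [[-0.001, -0.381, 0.924], [-0.001, 0.924, 0.381], [-1.0, -0.001, -0.001]]
ft_force: [-0.2, -3.6, 2.4]
grip_width: 0.0065
[-0.59899227  0.01475493 -0.04277399] [0.49661744 0.15833122 0.09439045]
```

Through the second disc (force dropped to 2 N). I'll go down to home.

```bash
python3 -m crank '{"hand":[255,255,255,255],"translation":[[0.001,0,0],[0.002,0,0],[0.003,0,0],[0.0035,0,0]],"dr":[[0,0,0],[0,0,0],[0,0,0],[0,0,0]]}'; python3 -m crank '{"hand":[255,255],"translation":[[0.001,0,0],[0.001,0,0]],"dr":[[0,0,0],[0,0,0]]}'; python3 -c "
from rig import sensors;s=sensors.observe();print(s['wrist_torque'],s['position'])"
```

```text
time_s: 22.75
position: [0.4973, 0.1586, 0.0911]
tool_rot: [[0.001, -0.381, 0.925], [-0.001, 0.925, 0.381], [-1.0, -0.001, 0.001]]
ft_force: [0.7, -5.7, 2.5]
grip_width: 0.0067
time_s: 22.95
position: [0.4974, 0.1586, 0.0901]
tool_rot: [[0.001, -0.381, 0.925], [-0.001, 0.925, 0.381], [-1.0, -0.001, 0.001]]
ft_force: [2.0, -5.5, 1.6]
grip_width: 0.0065
[-0.93220997 -0.24728032 -0.00691099] [0.49737957 0.15860961 0.09009274]
```

```bash
python3 -m crank '{"hand":[255,255,255],"translation":[[0.0007,-0.0004,0],[0.0014,-0.0004,0],[0.0014,-0.0004,0]],"dr":[[0,0,0],[0,0,0],[0,0,0]]}'; python3 -m crank '{"hand":[255,255],"translation":[[0.001,0,0],[0.001,0,0]],"dr":[[0,0,0],[0,0,0]]}';  python3 -c "
from rig import sensors;s=sensors.observe();print(s['wrist_torque'],s['position'])"
```

```text
time_s: 23.25
position: [0.4975, 0.1585, 0.0893]
tool_rot: [[0.002, -0.381, 0.925], [-0.0, 0.925, 0.381], [-1.0, -0.001, 0.002]]
ft_force: [-0.0, -4.4, 8.2]
grip_width: 0.0064
time_s: 23.45
position: [0.4975, 0.1586, 0.0892]
tool_rot: [[0.003, -0.381, 0.925], [-0.0, 0.925, 0.381], [-1.0, -0.001, 0.002]]
ft_force: [-3.3, -4.2, 17.7]
grip_width: 0.0069
[-0.93555114  0.72462788 -0.08794372] [0.4975277  0.15857025 0.08923617]
```

A hard stop at TCP z=0.0892 matches the predicted home (0.0895). I'll ease the press and check that the key hasn't slipped in the grip.

```bash
python3 -m crank '{"hand":[255,255,255],"translation":[[-0.001,0,0],[-0.001,0,0],[-0.001,0,0]],"dr":[[0,0,0],[0,0,0],[0,0,0]]}'; python3 - <<'E'
from h import *
s=sensors.observe(); shot('wrist','w8'); shot('side','s8')
for n,p,A in (('w7',None,None),('w8',s['position'],np.array(s['tool_rot']))):
    im,W,z=load(n); i=im.astype(int); red=(i[...,2]>70)&(i[...,2]>2.5*i[...,1])&(i[...,2]>2.5*i[...,0]); red[:230]=False; red[:,:290]=False; red[:,360:]=False
    v,u=np.where(red); print(n,len(v),u.min(),u.max(),v.min(),v.max(),np.percentile(v,[2,50,98]))
    if p is not None: print('bow z',np.nanpercentile(W[red][:,2],[2,50,98]).round(4))
    else: print('bow z rel', (np.nanpercentile(W[red][:,2],[2,50,98])-.1329+s['position'][2]).round(4))
a=load('w8')[0][150:400,180:480]; b=load('s8')[0][165:225,280:380]
cv2.imwrite('pics/c8.png',np.hstack([cv2.resize(a,(420,350)),cv2.resize(b,(370,350),interpolation=cv2.INTER_CUBIC)]))
E
```

```text
time_s: 23.75
position: [0.4975, 0.1586, 0.0893]
tool_rot: [[0.002, -0.381, 0.925], [-0.0, 0.925, 0.381], [-1.0, -0.001, 0.002]]
ft_force: [-1.3, -4.2, 9.2]
grip_width: 0.0067
w7 1418 307 325 237 329 [240.34 283.   327.  ]
bow z rel [0.0932 0.1191 0.1206]
w8 1446 307 325 238 330 [240. 283. 328.]
bow z [0.0926 0.1193 0.1208]
```

View pics/c8.png

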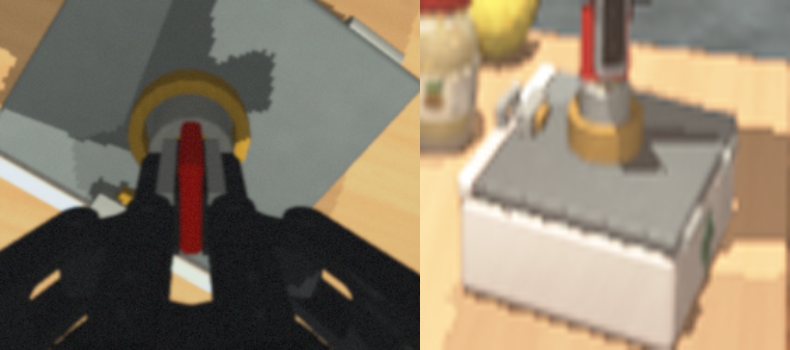

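The pictures show the red bow sitting directly on the barrel top, with the ring flat on the lid, and no slip in the grip (bow top z 0.119 = barrel top + 34 mm). The key is home, so I'll turn clockwise.

```bash
python3 -m crank '{"hand":[255,255,255,255,255],"translation":[[0,-0.0002,0],[0,-0.0003,0],[0,-0.0003,0],[0,-0.0003,0],[0,-0.0003,0]],"dr":[[0.12,0,0],[0.24,0,0],[0.36,0,0],[0.48,0,0],[0.6,0,0]]}' 100; python3 -m crank '{"hand":[255,255,255,255,255],"translation":[[0,0,0],[0,0,0],[0,0,0],[0,0,0],[0,0,0]],"dr":[[0.12,0,0],[0.24,0,0],[0.36,0,0],[0.48,0,0],[0.6,0,0]]}'
```

```text
time_s: 24.35
position: [0.4978, 0.1592, 0.0894]
tool_rot: [[0.003, 0.213, 0.977], [0.002, 0.977, -0.213], [-1.0, 0.002, 0.002]]
ft_force: [-0.2, 1.7, 8.0]
grip_width: 0.0064
time_s: 24.85
position: [0.498, 0.1597, 0.0894]
tool_rot: [[0.003, 0.727, 0.686], [0.003, 0.686, -0.727], [-1.0, 0.004, 0.0]]
ft_force: [1.5, 4.5, 7.2]
grip_width: 0.0065
```

```bash
python3 -m crank '{"hand":[255,255,255,255,255],"translation":[[0,0,0],[0,0,0],[0,0,0],[0,0,0],[0,0,0]],"dr":[[0.12,0,0],[0.24,0,0],[0.36,0,0],[0.48,0,0],[0.6,0,0]]}'; python3 -c "
from h import *;s=sensors.observe();print(s['wrist_torque'],s['q'].round(1));to([.4975,.1586,.0892],-25.7)"
```

```text
time_s: 25.35
position: [0.4985, 0.1599, 0.0894]
tool_rot: [[0.004, 0.988, 0.156], [0.003, 0.156, -0.988], [-1.0, 0.005, -0.002]]
ft_force: [3.1, 5.9, 4.3]
grip_width: 0.0062
[ 1.10531714 -0.51942572  0.21047527] [ 4.7 27.8 90.9  0.2 61.1 -4.3]
shift [ 0.0002 -0.0012  0.0011] dr [ 0.6051 -0.0038 -0.004 ]
```

```bash
python3 -m crank '{"hand":[255,255,255,255,255],"translation":[[0.0003,0,0],[0.0003,0,-0.0002],[0.0003,0,-0.0003],[0.0003,0,-0.0003],[0.0003,0,-0.0003]],"dr":[[0.12,0,0],[0.24,0,0],[0.36,0,0],[0.48,0,0],[0.6,0,0]]}';python3 -m crank '{"hand":[255,255],"translation":[[0,0,0],[0,0,0]],"dr":[[0,0,0],[0,0,0]]}'; python3 - <<'E'
from h import *;s=sensors.observe();print(s['wrist_torque'],s['q'].round(1));to([.4975,.1586,.0892],-25.7)
shot('wrist','w9');shot('top','t9'); shot('side','s9')
a=load('w9')[0][150:400,180:480]; b=load('t9')[0][175:260,320:410]
cv2.imwrite('pics/c9.png',np.hstack([cv2.resize(a,(420,350)),cv2.resize(b,(370,350),interpolation=cv2.INTER_CUBIC)]))
im,W,z=load('w9'); i=im.astype(int); red=(i[...,2]>70)&(i[...,2]>2.5*i[...,1])&(i[...,2]>2.5*i[...,0]); red[:230]=False; red[:,:290]=False; red[:,360:]=False
r=W[red]; r=r[r[:,2]>.112]; print(len(r),np.median(r[:,2]),np.round(np.hstack(cv2.minAreaRect((r[:,:2]*1000).astype(np.float32))),1), np.degrees(np.arctan2(*np.linalg.eigh(np.cov(r[:,:2].T))[1][::-1,1])).round(1))
E
```

```text
time_s: 25.85
position: [0.499, 0.1599, 0.0894]
tool_rot: [[0.006, 0.903, -0.429], [0.003, -0.429, -0.903], [-1.0, 0.004, -0.005]]
ft_force: [4.6, 3.9, 5.4]
grip_width: 0.0062
time_s: 26.05
position: [0.499, 0.1599, 0.0894]
tool_rot: [[0.006, 0.905, -0.425], [0.003, -0.425, -0.905], [-1.0, 0.004, -0.005]]
ft_force: [4.0, 4.4, 6.6]
grip_width: 0.0064
[ 0.70461933 -0.68023317  0.1229392 ] [ 4.7 27.8 90.8  0.1 61.  29.8]
shift [ 0.0002 -0.0008  0.0018] dr [ 0.0095 -0.0049 -0.0041]
1109 0.11952954781965444 [497.9 158.   33.6   7.9  66.2] 64.9
```

The picture limit is reached, but the numbers show the bow at z 0.1195 (home) and turned about 102° from the slot's rest line, i.e. plug ≈1.58 after 0.2 rad of play. I'll add a small margin, hold, then check the ring, key and bystanders numerically.

```bash
python3 -m crank '{"hand":[255,255,255,255,255],"translation":[[0,0,0],[0,0,0],[0,0,0],[0,0,0],[0,0,0]],"dr":[[0.025,0,0],[0.05,0,0],[0.05,0,0],[0.05,0,0],[0.05,0,0]]}';python3 -m crank '{"hand":[255,255,255,255,255],"translation":[[0,0,0],[0,0,0],[0,0,0],[0,0,0],[0,0,0]],"dr":[[0,0,0],[0,0,0],[0,0,0],[0,0,0],[0,0,0]]}'; python3 - <<'E'
from h import *;s=sensors.observe();print(s['wrist_torque'],s['ft_force'])
shot('wrist','w10')
im,W,z=load('w10'); i=im.astype(int); red=(i[...,2]>70)&(i[...,2]>2.5*i[...,1])&(i[...,2]>2.5*i[...,0]); red[:230]=False; red[:,:290]=False; red[:,360:]=False
r=W[red]; r=r[r[:,2]>.112]; print('bow',np.median(r[:,2]),np.degrees(np.arctan2(*np.linalg.eigh(np.cov(r[:,:2].T))[1][::-1,1])).round(1))
d=np.hypot(W[...,0]-.4972,W[...,1]-.1581); m=(d>.0215)&(d<.0245)&(W[...,2]<.078)&(W[...,2]>.06); print('ring z',m.sum(),np.percentile(W[m][:,2],[5,50,95]).round(4))
# bolt: yellow pixels beyond keep, box frame
a=np.radians(-12.6); B=(W[...,:2]-[.4972,.1581])@np.array([[np.cos(a),-np.sin(a)],[np.sin(a),np.cos(a)]])
yel=(i[...,2]>110)&(i[...,0]<.45*i[...,2])&(i[...,1]>.5*i[...,2])
q=yel&(abs(B[...,1])<.017)&(B[...,0]>.027)&(W[...,2]>.052)&(W[...,2]<.075)
print('bolt',q.sum(), B[q][:,0].min() if q.any() else 0, B[q][:,0].max() if q.any() else 0)
_,W0,_=load('top');_,W1,_=load('t9')
for n,(u,v) in dict(jar=(406,156),lemon=(452,172),tumb=(205,230),stand=(260,235)).items(): print(n,np.abs(W0[v-8:v+8,u-8:u+8]-W1[v-8:v+8,u-8:u+8])[...,2].mean().round(4))
E
```

```text
time_s: 26.7
position: [0.499, 0.1599, 0.0894]
tool_rot: [[0.006, 0.883, -0.469], [0.003, -0.469, -0.883], [-1.0, 0.004, -0.005]]
ft_force: [4.5, 2.9, 5.6]
grip_width: 0.0064
time_s: 27.2
position: [0.499, 0.1599, 0.0894]
tool_rot: [[0.006, 0.883, -0.469], [0.003, -0.469, -0.883], [-1.0, 0.004, -0.005]]
ft_force: [4.8, 4.0, 5.8]
grip_width: 0.0066
[ 0.75426657 -0.7374572   0.23428127] [4.80502124 3.97643509 5.78179997]
bow 0.11954447804741264 62.0
ring z 856 [0.0701 0.0718 0.0728]
bolt 310 0.06081041051258183 0.06783608287901786
jar nan
lemon nan
tumb 0.0022
stand nan
```

```bash
python3 - <<'E'
from h import *
_,W0,_=load('top');_,W1,_=load('t9')
for n,(u,v) in dict(jar=(406,156),lemon=(452,172)).items(): print(n,np.nanmedian(np.abs(W0[v-8:v+8,u-8:u+8]-W1[v-8:v+8,u-8:u+8])[...,2]).round(4))
env.close_job()
E
```

```text
jar 0.0017
lemon 0.0019
the job is handed in; nothing more can be done
```

The medicine box should be locked: the ring is on, the key is home and I'm still gripping it turned. I handed the job in at 27 s of the 72 s allowed. The plug's angle and the bolt's travel were not read directly.

- **Ring:** it went over the lock barrel and I let go of it. Its top measured z = 0.0718 m all round, against 0.071 expected, so it lies flat on the lid.
- **Key insertion:** a clockwise wiggle of about 0.54 rad got it past the upper pin. An anticlockwise wiggle of up to about 0.7 rad got it past the lower one. The highest push was about 18 N, briefly, at the shoulder stop, which is over the suggested 5–10 N. The bow top at 0.1195 m matches fully home, with no slip in the grip.
- **Turn:** the key is about 105° (1.83 rad) clockwise of the slot's rest line. Allowing for the 0.2 rad of play, that puts the plug at about 1.63 rad. It is held with a 100 N grip, about 6 N of light downward press and 0.23 Nm of steady torque.
- **Bystanders:** depths at the glass, jar and lemon changed by no more than about 2 mm, which is about the calibration error.

**Slips and gaps:**
- My first ring grasp closed in the air above the ring, without touching it, and was redone.
- I could not view the final picture because the 12-picture limit was reached, so the final state rests on measured numbers.
- The depth comparison at the key stand gave no reading.

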